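Set the throwing gauge to the pot on the turntable

TASK

Set the throwing gauge for the pot that stands on the turntable: pull the sleeve's spring plunger up out of its parking slot, slide the sleeve along the bar until its pointer is over that pot's rim, and let the plunger drop fully home in the hole there, then let go. Work gently: never force the pin hard against the brass strip, and leave the pots and the other things where they are.

Things in the scene. Friction and masses are not known exactly. Their poses are not given: they have to be found in the camera images.
- gauge: Throwing gauge's stand: round aluminium turntable (210 mm across, top 30 mm above the table) and beside it a steel post on a foot. Origin on the table under the turntable's centre; z up; y runs along the gauge's bar, from the post (y = -235 mm) inward to the turntable's centre; the bar lies over x = 0. Fixed, but placed and turned anew in every run.
- wheel (a point): Centre of the turntable's top face, where one pot stands.
- bar: Square dark steel bar, 24 x 24 mm, underside 115 mm above the table, from the post out over the turntable; origin and axes as the gauge. On top an 8 mm thick brass strip (top at 147 mm) with, from the post inward, a parking slot 24 mm long and three round 11 mm holes (1.5 mm play each side of the pin), nominally at y = -95, -65, -35 mm (slot -135).
- sleeve (a joint): How far (m) the sleeve has slid along the bar from its parking place towards the turntable's centre. Grey-painted steel box tube, 56 mm long, 42 wide, from 108 to 160 mm above the table. Starts at about 0; nominal holes at 0.040, 0.070, 0.100. Stops at -0.014 and 0.120. Friction about 4 N, some 6 N with the pin riding on the strip; it stays where it is left.
- pointer (a point): Tip of the pointer under the sleeve, straight below the plunger, 97 mm above the table (pot rims are at 90 mm). The brass strip is hand-made and hand-fitted: each hole sits up to 8 mm either way along the bar from nominal, not the same in every run, shown by none of these readings. Find the hole by feel or by eye; the pointer is then within 8 mm of the rim, which is right.
- plunger (a joint): Height (m) of the spring plunger in the sleeve: 0 = fully home, its 8 mm thick flat-ended pin 8 mm deep in the slot or a hole; 0.008 = pin riding on the strip's top; 0.016 = pulled to its stop. The spring pushes down with 7 N when home, 12.6 N at the stop; let go over a hole, it drops in by itself. Starts at 0, in the slot. Over 25 N between pin and strip harms them.
- knob (a point): On the plunger's upright axis at the height to grip: 30 mm above the sleeve's top when home (190 mm above the table). Black round knob, 20 mm across from 18 mm below to 16 mm above this point; on it a flange 28 mm across, 7 mm thick; below it a bare 10 mm stem. Rises with the plunger and goes sideways with the sleeve, which it carries along.
- dish: Wide terracotta bowl, rim radius 95 mm (belongs to the hole nearest the parking slot, sleeve about 0.040). 60 mm high like all three pots; origin at its underside's centre. Any one of the three pots stands on the turntable, the other two on the ware board at the right.
- bowl: Middle terracotta bowl, rim radius 65 mm (belongs to the middle hole), 60 mm high; origin at its underside's centre.
- beaker: Small terracotta beaker, rim radius 35 mm (belongs to the hole nearest the turntable's centre), 60 mm high; origin at its underside's centre.
- knife: Bystander: flat wooden spatula 170 mm long lying near the turntable; origin at its underside's centre. Leave it.
- rib: Bystander: wooden throwing rib 50 x 90 x 8 mm lying near the bar; origin at its underside's centre. Leave it.
- slip: Bystander: grey jar 60 mm across, 85 mm high, behind the post; origin at its underside's centre. Leave it.
- brush: Bystander: brush 190 mm long; origin at its underside's centre. Leave it.
- watercup: Bystander: white mug 84 mm across, 75 mm high; origin at its underside's centre. Leave it.
- kilnprop: Bystander: clay-coloured block 45 x 45 x 70 mm near the post; origin at its underside's centre. Leave it.
Not all that is in view belongs to the job. What is shaped like the dish but white is not meant. Leave any purple look-alike of the bowl alone.

How it is judged:
By the outcome, as a careful person would: the job done as asked, in the order asked, and still so for the second after the job is handed in, with the robot touching nothing.
It also fails if it takes over 40 s, if anything falls off the work surface, if the arm or the gripper's body presses on something with over 40 N, if the wrist force passes 120 N, or if a joint passes its speed limit or range.

ROBOT

A 6-joint arm with a two-finger parallel gripper is mounted at the origin on the work surface. World frame = base frame: x ahead of the robot, y to its left, z up, the work surface at z = 0. Lengths are in m, angles in rad, forces in N, time in s.
With the tool pointing down it reaches from about 0.275 to 0.85 m from the base axis. Payload 19 kg.
Tool frame: the origin (TCP) lies at the very end of the fingers, on their centre line; the grasp point (between the pads) lies 19 mm behind it; z points along the fingers, y is the line along which they close (so a half turn about z gives the same grasp; the last joint's range is limited). The gripper opens to 85 mm and grips with 20 to 120 N. Pads are 22 mm wide; open, the fingers measure 114 mm over their backs; the gripper's body (76 mm by 85 mm) begins 54 mm behind the grasp point. The pads swing forward as they close: fully open they stand 13 mm farther back than shut.
Start: joints at [1.137, 0.15, 1.437, -0, 1.554, -0.134], TCP at [0.17, 0.549, 0.231] pointing down, gripper open.
Joint ranges: [-2.8, 2.8], [-0.68, 2.1], [0.12, 2.68], [-1.39, 4.53], [0.16, 2.79], [-2.81, 2.81]. Speed limits (rad/s): [1.89, 1.89, 2.22, 3.01, 3.01, 3.01].

INTERFACE

Orientations are given as a 3x3 rotation matrix whose columns are the frame's x, y, z axes.
In Python, from bench import robot, effector, solver, cams gives the robot as it stands. Calls block until the motion is done:
- robot.reach(position, orientation): joint-space move of the TCP to a pose.
- robot.move_linear(position, attitude=None, feed=0.15, force_limit=None): straight line of the TCP; attitude=None keeps the orientation; feed is the mean speed in m/s. With force_limit (N) it stops when the force on the tool has changed by that much, and returns True; else False.
- robot.goto_joints(angles): joint-space move.
- effector.set_gripper(opening, force=None): opening from 0.0 (shut) to 1.0 (fully open); force is the grip in N (None keeps the last); returns when the fingers have stopped.
- robot.pause(seconds).
- solver.solve_ik(position, orientation): joint angles nearest the present ones, or None.
- robot.state(): the state.
- cams.snapshot(name): name is "scene" or "top" or "wrist"; returns the picture (480x640x3 uint8, red, green, blue); there is no depth.
- cams.camera_info(name): a dict with "fov_y" (degrees; the focal length in pixels is half the picture's height over the tangent of half this angle, whatever the lens; pixels are square), "cx", "cy" (the principal point, pixels), "R" (3x3) and "t" (3): a world point X has camera coordinates R X + t. Camera axes: x right, y down, z forward; pixel columns grow to the right and rows downward; lengths in m; the calibration is good to about 2 mm. A picture is of the moment at which its call begins: read the wrist's pose just before it. camera_info takes no time and is no camera call; for the wrist camera it gives the pose at the moment of the call.
A pose or a line that the arm cannot do raises robot.PlanningError and nothing moves.
- robot.hand_in(): hands the job in; it is judged then, once.
The state is a dict: "t": time; "q": joint angles; "qd": joint speeds; "joint_efforts": joint torques, N m; "tool_pos": TCP position; "eef_rot": TCP orientation; "contact_force": force on the tool from outside, world axes, zero at the start; "wrist_torque": the same for the moment, N m; "width": opening from 0.0 (shut) to 1.0 (fully open); "finger_force": force on a finger pad.
Only numpy, scipy, OpenCV 4.12 (cv2) and the standard library are available. Lean on these libraries where they do the work, as an engineer would, in place of code of your own. Each camera call takes 0.05 s, during which the arm holds its last target. There are 200 camera calls.

## Working session

There is one attempt and no reset: what is moved stays moved. The work goes in short steps, each a Python script; the robot and the scene stay as the last script left them, time stands still between calls to the robot, and variables do not carry over. Pictures are saved under pics/ and viewed, at most 10 in all, crops included, and the job is handed in when it is done.

```bash
mkdir -p pics; ls
python3 - <<'E'
from bench import robot, effector, solver, cams
import cv2,numpy as np
for n in ["scene","top"]:
    im=cams.snapshot(n); cv2.imwrite(f"pics/{n}0.png",im[:,:,::-1]); i=cams.camera_info(n); print(n,i)
    np.save(f"pics/{n}0.npy",im)
s=robot.state();print(s['t'],s['tool_pos'],s['eef_rot'],s['contact_force'])
E
```

```text
pics
scene {'fov_y': 52.54164535738728, 'cx': 318.1329770698201, 'cy': 235.29499323193428, 'R': array([[-0.72667877,  0.68688359,  0.01135364],
       [ 0.47135667,  0.5105519 , -0.71913813],
       [-0.4997608 , -0.5172308 , -0.69477438]]), 't': array([ 0.41487109, -0.12004506,  1.68229346])}
top {'fov_y': 45.166963010597975, 'cx': 319.0810158548012, 'cy': 242.29979643441789, 'R': array([[ 0.01288022, -0.99989613, -0.00646715],
       [-0.98606269, -0.01162858, -0.16596732],
       [ 0.16587487,  0.00851471, -0.98611005]]), 't': array([-0.06157041,  0.52383586,  1.54360517])}
0.1 [0.1697417  0.5491615  0.23078775] [[-9.55393246e-01  2.95336303e-01 -4.62417236e-04]
 [ 2.95336612e-01  9.55392842e-01 -8.95737692e-04]
 [ 1.77246259e-04 -9.92350481e-04 -9.99999492e-01]] [-0.47915208 -1.22823522  0.146803  ]
```

View pics/scene0.png

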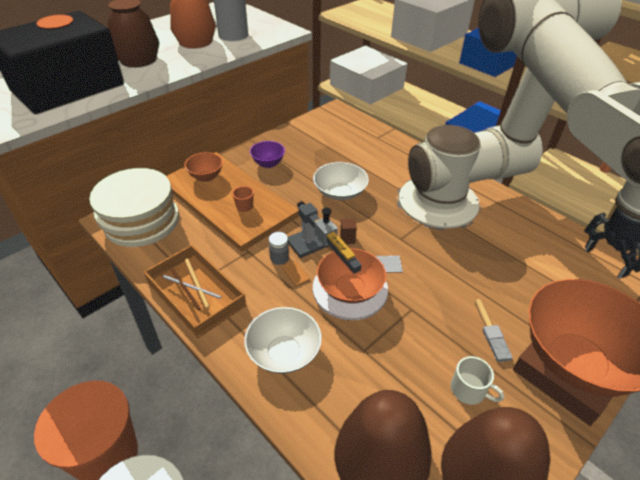

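View pics/top0.png

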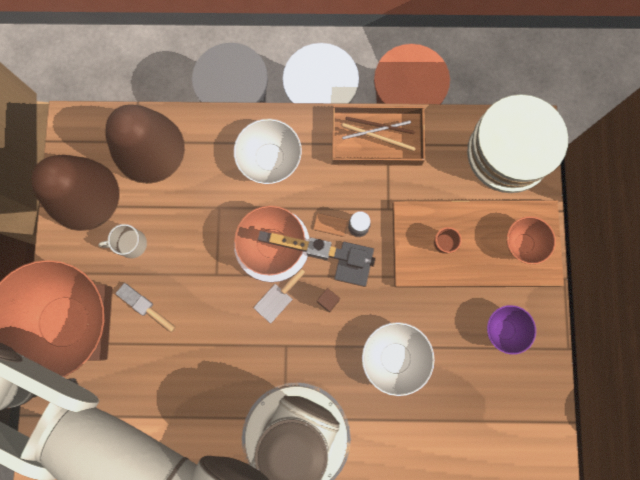

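The scene view shows the large dish on the turntable (352,280), with the bowl (204,167) and beaker (243,199) on the board. So the target is the hole nearest the slot. In the top view the knob is near (319,244), the bar runs from the post at about (357,258) to its tip at about (263,236), and the dish is near (272,240).

```bash
cat > h.py <<'E'
from bench import robot, effector, solver, cams
import cv2,numpy as np
def K(i):
    return 240/np.tan(np.radians(i['fov_y']/2))
def ray(i,u,v,z):
    d=i['R'].T@np.array([(u-i['cx'])/K(i),(v-i['cy'])/K(i),1]); c=-i['R'].T@i['t']
    return c+d*(z-c[2])/d[2]
def proj(i,X):
    p=i['R']@np.asarray(X)+i['t']; return p[:2]/p[2]*K(i)+[i['cx'],i['cy']]
def down(a): # tool y (closing) along angle a
    y=np.array([np.cos(a),np.sin(a),0]); z=np.array([0,0,-1.]); return np.c_[np.cross(y,z),y,z]
E
python3 - <<'E'
from h import *
im=cv2.imread("pics/top0.png")
i=cams.camera_info("top")
c=im[205:295,225:385]; cv2.imwrite("pics/c1.png",cv2.resize(c,None,fx=5,fy=5,interpolation=cv2.INTER_CUBIC))
print(ray(i,319,244,.206),ray(i,263,236,.147),ray(i,357,258,.15))
w=cams.camera_info("wrist"); s=robot.state()
R=s['eef_rot']; cw=-w['R'].T@w['t']
print("cam in tool",R.T@(cw-s['tool_pos']),"\n",(w['R']@R).round(3),w['fov_y'])
E
```

```text
[ 0.49298367 -0.05635914  0.206     ] [0.52190522 0.08863024 0.147     ] [ 0.46718662 -0.15326172  0.15      ]
cam in tool [ 0.06952849  0.00137763 -0.14221435] 
 [[-0.001  1.     0.001]
 [-0.962 -0.001 -0.274]
 [-0.274 -0.001  0.962]] 58.40043898991952
```

View pics/c1.png

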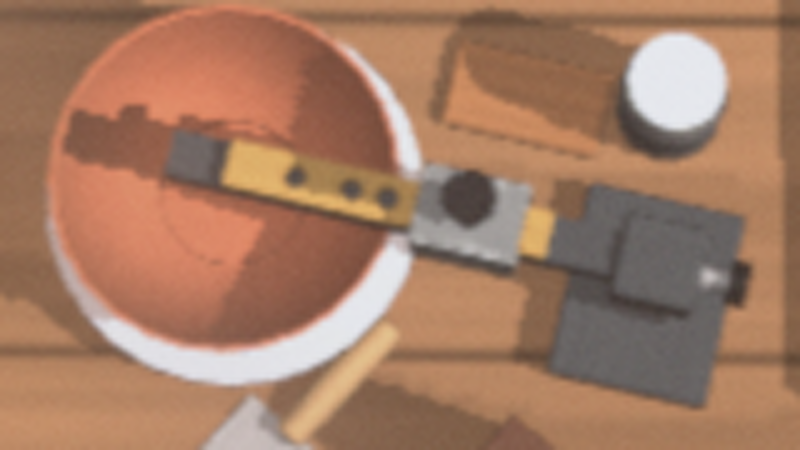

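The crop shows the knob at (468,197) and the holes at (388,198), (351,188) and (296,176). Next I'll take a close view with the wrist camera over the sleeve and the first hole.

Run:
```python
from h import *
i=cams.camera_info("top")
f=lambda u,v,z: ray(i,u/5+225,v/5+205,z)
H=[f(388,198,.147),f(351,188,.147),f(296,176,.147)]; k=f(468,197,.213)
e=f(172,155,.139)-f(610,250,.139); a=np.arctan2(e[1],e[0]); u=np.array([np.cos(a),np.sin(a),0])
print(H,k,np.degrees(a),[(h-k)@u for h in H])
m=k+u*.03; R=down(a)
p=m-R[:,0]*0.06; p[2]=.27
robot.reach(p,R)
w=cams.camera_info("wrist"); im=cams.snapshot("wrist"); cv2.imwrite("pics/w1.png",im[:,:,::-1])
np.savez("pics/w1.npz",im=im,**w); s=robot.state();print(s['t'],s['tool_pos'],s['q'])
for n,h in zip("123",H): print(n,proj(w,h))
print(proj(w,k))
```

```text
[array([ 0.50067068, -0.01375734,  0.147     ]), array([0.50565258, 0.00534988, 0.147     ]), array([0.51157547, 0.03376543, 0.147     ])] [ 0.49082207 -0.05545264  0.213     ] 78.3017770871645 [np.float64(0.042826120553114494), np.float64(0.06254658031200873), np.float64(0.09157282046469899)]
2.65 [ 0.55568496 -0.0375742   0.26998247] [-2.05888350e-01  1.02789336e-01  1.41352722e+00  6.78438768e-05
  1.62532452e+00 -1.57340079e+00]
1 [334.38216423 138.59015309]
2 [367.14820877 140.28893311]
3 [415.40435596 140.32919281]
[245.63859623 141.97886791]
```

View pics/w1.png

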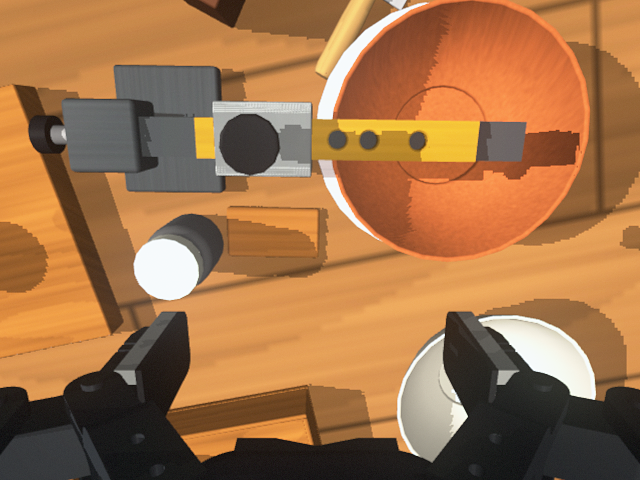

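The wrist view shows the knob flange at about (249,144), the sleeve spanning columns 213–312, and the holes at about (338,139), (369,139) and (418,140). I'll refine these with masks.

Run:
```python
from h import *
d=np.load("pics/w1.npz"); im=d['im']; i={k:d[k] for k in ['fov_y','cx','cy','R','t']}
hsv=cv2.cvtColor(im,cv2.COLOR_RGB2HSV); g=im.max(2)
def cen(m,x0,x1,y0,y1):
    mm=np.zeros_like(m); mm[y0:y1,x0:x1]=m[y0:y1,x0:x1]
    n,l,s,c=cv2.connectedComponentsWithStats(mm); j=1+s[1:,4].argmax(); return c[j],s[j]
hm=((g<100)).astype(np.uint8)
P=[]
for x in (338,369,418):
    c,s=cen(hm,x-14,x+14,126,153); print(c,s,ray(i,*c,.147)); P.append(ray(i,*c,.147))
c,s=cen((g<55).astype(np.uint8),212,285,108,182); print("knob",c,s); k=ray(i,s[0]+s[2]/2-.5,s[1]+s[3]/2-.5,.213)
# bar axis from brass strip edges
b=((hsv[...,0]>18)&(hsv[...,0]<32)&(hsv[...,1]>150)).astype(np.uint8)
E=[]
for x in list(range(320,330))+list(range(430,475)):
    y=np.where(b[105:175,x])[0]+105; E.append(ray(i,x,(y.min()+y.max())/2,.147))
E=np.array(E); l=cv2.fitLine(E[:,:2].astype(np.float32),cv2.DIST_HUBER,0,.001,.001).ravel(); u=np.array([l[0],l[1],0])*np.sign(l[1])
print("ang",np.degrees(np.arctan2(u[1],u[0])),"knob",k)
o=np.array([l[2],l[3],0]);n=np.array([-u[1],u[0],0])
for q in P+[k]: print((q-k)@u,(q-o)@n)
f0,f1=ray(i,212.5,140,.16),ray(i,312,140,.16); print("sleeve mid",((f0+f1)/2-k)@u,(f1-f0)@u)
```

```text
[337.02459016 139.21311475] [329 131  17  18 244] [ 0.50135115 -0.01227196  0.147     ]
[368.38842975 139.89669421] [360 131  18  18 242] [0.50557771 0.00611952 0.147     ]
[417.06220096 140.49282297] [410 132  15  17 209] [0.51187327 0.03472828 0.147     ]
knob [265.16260163 131.74796748] [230 114  49  49 123]
ang 77.45777321337752 knob [ 0.48989101 -0.0513252   0.213     ]
0.04060995271645007 -8.582989281563603e-06
0.05948037655589677 -0.00014040785581684241
0.08877356314027085 -7.307474342501901e-05
0.0 0.002697308111109272
sleeve mid -0.0027629275379848816 0.05691165965387308
```

The knob mask only picked up a fragment. The flange centre at (249,144) matches the middle of the sleeve, so the knob is 43 mm from hole 1 along the axis. Next step is to grip, lift and slide.

```bash
cat >> h.py <<'E'
A=np.radians(77.46); U=np.array([np.cos(A),np.sin(A),0]); R0=down(A)
H1=np.array([.50135,-.01227,0]); K0=H1-U*.0432
def st(n=""):
    s=robot.state(); p=s['tool_pos']; print(n,round(s['t'],2),"along-from-hole",round((p-H1)@U,4),"z",round(p[2],4),"F",s['contact_force'].round(1) if hasattr(s['contact_force'],'round') else s['contact_force'],"w",round(s['width'],3),"ff",s['finger_force']); return s
E
python3 - <<'E'
from h import *
Z=np.array([0,0,1.])
robot.reach(K0+Z*.262,R0)
print(robot.move_linear(K0+Z*.172,R0,feed=.08,force_limit=12)); st("down")
effector.set_gripper(0.0,50); st("grip")
im=cams.snapshot("wrist"); cv2.imwrite("pics/w2.png",im[:,:,::-1])
E
```

```text
False
down 4.29 along-from-hole -0.0432 z 0.1725 F [-0.  -0.4 -1. ] w 0.998 ff 0.0
grip 4.89 along-from-hole -0.0432 z 0.1723 F [-0.7  0.4  5.7] w 0.293 ff 48.583130836486816
```

View pics/w2.png

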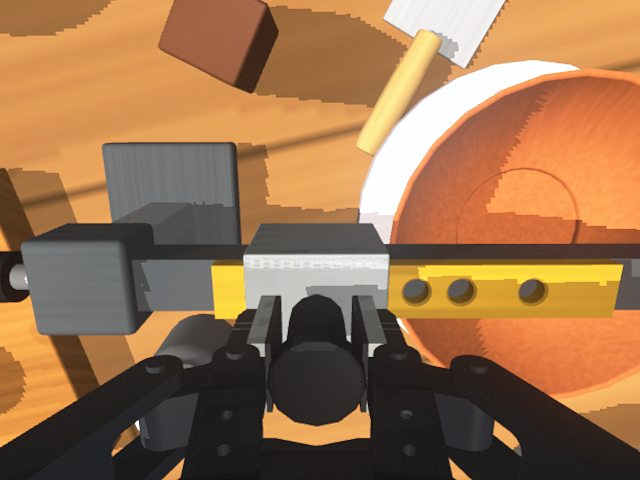

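The knob (316,350) is held centrally between the pads, and the sleeve is still parked. Now I'll lift and slide.

Run:
```python
from h import *
Z=np.array([0,0,1.])
robot.move_linear(K0+Z*.1845,R0,feed=.04); st("up")
hit=robot.move_linear(H1+Z*.1845,R0,feed=.05,force_limit=20); st(f"slid {hit}")
im=cams.snapshot("wrist"); cv2.imwrite("pics/w3.png",im[:,:,::-1])
```

```text
up 5.41 along-from-hole -0.0432 z 0.1841 F [  2.4  -1.1 -12.3] w 0.295 ff 50.57194769382477
slid False 6.42 along-from-hole 0.0002 z 0.1845 F [  0.3   1.1 -11.2] w 0.297 ff 50.528297424316406
```

View pics/w3.png

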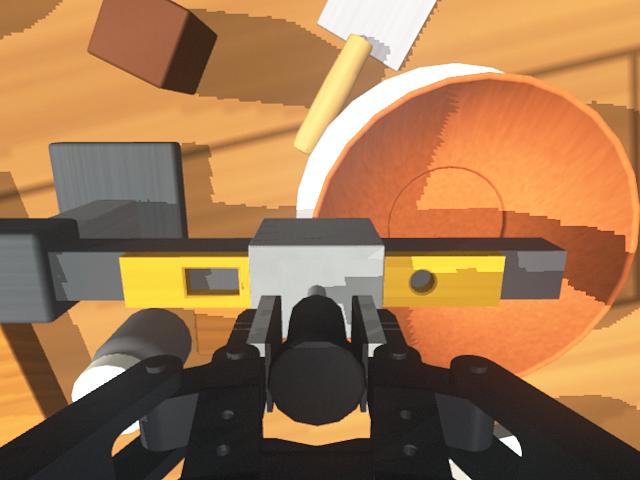

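The sleeve has slid. The slot (212,282) shows behind it, and only the third hole (423,281) is still visible ahead. I'll lower to just above the strip and loosen the grip so the spring drops the pin.

Run:
```python
from h import *
Z=np.array([0,0,1.])
print(robot.move_linear(H1+Z*.1815,R0,feed=.03,force_limit=10)); st("low")
effector.set_gripper(0.36,30); robot.pause(.2); st("loose")
im=cams.snapshot("wrist"); cv2.imwrite("pics/w4.png",im[:,:,::-1])
```

```text
False
low 6.72 along-from-hole 0.0001 z 0.1813 F [ -0.3   4.  -11. ] w 0.295 ff 50.4467511177063
loose 7.16 along-from-hole -0.0001 z 0.1819 F [ 0.1 -0.2 -0.4] w 0.357 ff 0.0
```

View pics/w4.png

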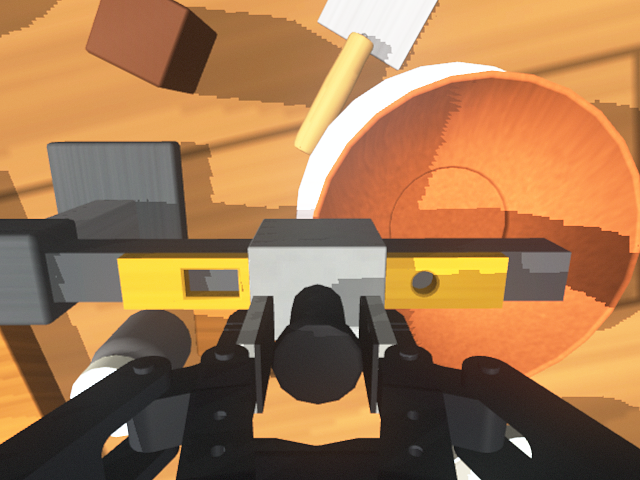

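The stem is no longer visible and the knob has dropped, with the flange bottom going from 425 to 403. I'll check the depth by projection and do a light push to confirm the pin is locked.

Run:
```python
from h import *
Z=np.array([0,0,1.])
i=cams.camera_info("wrist")
n=-R0[:,0]
for z in (.213,.217,.221):
    print(z,[proj(i,H1+Z*z+s*.014*n).round(1) for s in (-1,1)],[proj(i,H1+Z*z+s*.014*U).round(1) for s in (-1,1)])
im=cv2.imread("pics/w4.png").max(2); print("rows",im[375:415:2,317]); print("row y365",im[365,262:280],im[365,355:375])
P=robot.state()['tool_pos']
for s in (1,-1):
    hit=robot.move_linear(P+s*U*.008,R0,feed=.015,force_limit=9); st(f"push {s} {hit}")
    robot.move_linear(P,R0,feed=.05)
st()
```

```text
0.213 [array([312. , 322.7]), array([312.3, 407.2])] [array([264.3, 366.3]), array([360. , 366.2])]
0.217 [array([311.8, 329.3]), array([312.2, 416. ])] [array([262.7, 374. ]), array([361.4, 373.9])]
0.221 [array([311.7, 336.3]), array([312.1, 425.3])] [array([260.9, 382.3]), array([362.8, 382.2])]
rows [ 52  51  56  51  54  54  53  54  56  58  54  57  55  56  54 248 239 240
 239 240]
row y365 [38 35 38 38 37 35 38 34 38 44 34 38 44 45 44 46 45 46] [59 59 60 57 55 54 48 44 36 35 34 35 36 33 36 34 37 49 65 64]
push 1 True 7.58 along-from-hole 0.003 z 0.1815 F [-2.3 -6.1  2.3] w 0.359 ff 3.253333792090416
push -1 True 8.28 along-from-hole -0.0054 z 0.1817 F [2.5 6.6 3.2] w 0.356 ff 3.288891166448593
 8.53 along-from-hole -0.0 z 0.1817 F [0.2 0.8 1.1] w 0.36 ff 0.003125534421997145
```

The flange bottom row is at 404, against a predicted 407 for home and 425 for riding on the strip, and the push met resistance both ways. The pin is home, so I'll release and withdraw.

Run:
```python
from h import *
Z=np.array([0,0,1.])
print(robot.move_linear(H1+Z*.174,R0,feed=.03,force_limit=8))
effector.set_gripper(1.0); st("open")
robot.move_linear(H1+Z*.27,R0,feed=.1)
p=H1-U*.01-R0[:,0]*.06+Z*.27; robot.move_linear(p,R0,feed=.15)
im=cams.snapshot("wrist"); cv2.imwrite("pics/w5.png",im[:,:,::-1]); i=cams.camera_info("wrist")
for z in (.213,.221): print(z,[proj(i,H1+Z*z+s*.014*U).round(1) for s in (-1,1)],proj(i,H1+Z*z))
st()
```

```text
False
open 9.52 along-from-hole -0.0 z 0.174 F [-0.   0.  -0.4] w 0.999 ff 0.0
0.213 [array([304.2, 143.3]), array([366.1, 143.2])] [335.15965869 143.28378022]
0.221 [array([303.7, 144.3]), array([368.2, 144.2])] [335.93465646 144.22877365]
 11.23 along-from-hole -0.0098 z 0.2698 F [ 0.2  0.4 -0.8] w 1.001 ff 0.0
```

View pics/w5.png

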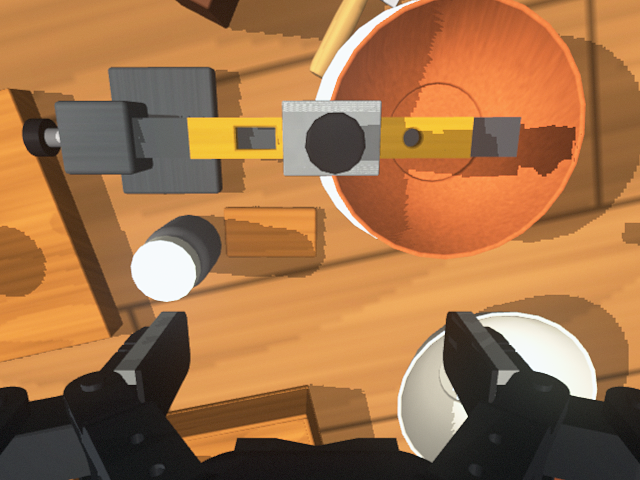

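The knob flange spans columns 304–366 and is centred at (335,143), exactly where it should be when home in hole 1. The gripper is clear and nothing else has moved.

```bash
python3 -c "
from h import *
print(robot.hand_in())"
```

```text
the job is handed in; nothing more can be done
None
```

The gauge is set for the dish: the sleeve sits at the hole nearest the parking slot with the plunger fully home and the gripper clear, and the job was handed in at about 11 s of the 40 s allowed.

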